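# Tread the specimen holder open to drop the test piece into its tray

## Robot

A 6-joint arm with a two-finger parallel gripper is mounted at the origin on the work surface. World frame = base frame: x ahead of the robot, y to its left, z up, the work surface at z = 0. Lengths are in m, angles in rad, forces in N, time in s.
With the tool pointing down it reaches from about 0.4 to 0.825 m from the base axis. Payload 7 kg.
Tool frame: the origin (TCP) lies midway between the tips of the shut fingers; the grasp point (between the pads) lies 19 mm behind it; z points along the fingers, y is the line along which they close (so a half turn about z gives the same grasp; the last joint's range is limited). The gripper opens to 88 mm and grips with 3 to 60 N. Pads are 19 mm wide; open, the fingers measure 130 mm over their backs; the gripper's body (78 mm by 193 mm) begins 47 mm behind the grasp point.
Start: joints at [1.437, 0.359, 0.012, 0, -1.224, -0.288], TCP at [0.276, 0.616, 0.227] pointing down, gripper open.
Joint ranges: [-3.07, 3.07], [-1.43, 2.12], [-1.02, 1.25], [-3.03, 1.67], [-3.05, -0], [-3.03, 3.03]. Speed limits (rad/s): [2.39, 2.39, 3.01, 3.14, 3.14, 3.14].

## Interface

Orientations are given as [roll, pitch, yaw] about the fixed x, y, z axes, in that order (R = Rz(yaw) Ry(pitch) Rx(roll)).
In Python, from station import get_state, grab_frame, calibration, job_done, boxes_of, regions_of, spot_point gives the robot as it stands. The module is installed in compiled form; this text tells all that it offers.
- The arm moves only by the tool arm_command, never from a script. Its argument "commands" is a list of rows, each an object of numbers: "tx", "ty", "tz": the shift along the tool's x, y, z each as a share of 25 cm, from -1 to 1; "twist": the turn about the tool's z as a share of 180 degrees, from -1 to 1. A call has exactly 8 rows; each row is the pose to reach, as a shift and turn from the pose commanded when the call began, along the tool's axes at that moment, turning the shorter way round; what a row does not reach only later rows make up. A row lasts 1/12 s, in which the tool goes at most 41.7 mm and 7.16 degrees, less where a joint would pass 70% of its speed; a pose out of reach is approached as far as the arm can. A call with a number of a shift or a turn outside -1 to 1 is refused whole. A call with a gripper value outside its range is refused whole. "claw" is the opening, from 0 (shut) to 1 (fully open), set as the call begins (left out, the last holds). The fingers move at their own pace and stop on an object; "grip_force" is the grip in N (left out, the last holds). Time passes only in rows, so rows that repeat a pose let the fingers close, or fill a call up. It gives the time, the measured TCP pose, the force, the opening and the grip force at its end, in the units of the state.
- get_state(): the state, without advancing time (a new reading comes with each control period).
- grab_frame(name): name is "side" or "top" or "wrist"; returns the picture (400x640x3 uint8, red, green, blue); there is no depth.
- calibration(name): a dict with "camera_matrix" (3x3 intrinsics, pixels), "k1" (the pictures are not rectified: a ray, as slopes to the right and down, at radius r is drawn at 1 + k1 r^2 times it, then the intrinsics apply), "extrinsics" (4x4, takes a point from camera to world coordinates). Camera axes: x right, y down, z forward; pixel columns grow to the right and rows downward; lengths in m; the calibration is good to about 2 mm. A picture is of the moment at which its call begins: read the wrist's pose just before it. calibration takes no time and is no camera call; for the wrist camera it gives the pose at the moment of the call.
- job_done(): hands the job in; it is judged then, once.
Trained networks look in the newest picture that a camera, given by its name, has taken for a name from the list of things; names that differ only in an ending like _2 or _b are one class to them, and where a whole thing is asked for, a point or a joint stands for the part that bears it (a point fixed in the world has none). Each returns a list of dicts, best first, with "score" (0 to 1); they miss things now and then, are a little off and sometimes report something else, mostly with a low value. They report only what shows in the picture. A call takes as long as a camera call. They do not tell look-alikes from the thing itself.
- boxes_of(query, camera): "rect" ([left, top, right, bottom] in pixels, round what is visible of it).
- regions_of(query, camera): "region" (400x640 bool, what is visible of it) and "rect" ([left, top, right, bottom] in pixels, round what is visible of it).
- spot_point(query, camera): "uv" ([column, row] in pixels: a listed point, or the origin of a listed thing).
The state is a dict: "t": time; "q": joint angles; "qd": joint speeds; "joint_efforts": joint torques, N m; "eef_pos": TCP position; "ee_rot": TCP orientation; "force": force on the tool from outside, world axes, zero at the start; "moment": the same for the moment, N m; "width": finger opening in m; "gripper_force": force on a finger pad.
Only numpy, scipy, OpenCV 4.12 (cv2) and the standard library are available. Lean on these libraries where they do the work, as an engineer would, in place of code of your own. Each camera call takes 0.05 s, during which the arm holds its last target. There are 200 camera calls.

## Task

Two alike pedal-operated specimen holders stand on the test bench; a round steel test piece hangs in the jaws of only one of them. Press that holder's pedal all the way down to its stop and hold it there for a moment, so that the jaws open and the piece drops into the tray beneath, then let the pedal come back up. Do not touch the test piece itself and do not press the pedal of the empty holder.

Things in the scene. Friction and masses are not known exactly. Their poses are not given: they have to be found in the camera images.
- stand: the holder with the test piece: fixed grey base 290 x 130 mm, turned up to 20 deg. Origin on the bench at its middle, z up, x from pedal (robot side) to jaws. Jaws at x = 70, slide apart along y, tops at z = 85; two keeper bars over them to 92. Under them an open tray 90 x 80, rim at z = 32. Press the pedal at x = -110, y = 0: its top face is there at z = 64 at rest, 32 at the stop (all mm)
- pedal (a joint): its pedal, rad: 0 up, 0.35 down at the stop. Ribbed steel plate 110 x 64 x 6 mm, hinged along the holder's y at x = -20, z = 45 mm, free end at x = -138 mm; slopes up 10 deg to the free end at rest, down 10 deg at the stop. Springs back; 90 mm from the hinge it takes about 5 N to start, 11 N at the stop. The jaws let the piece go at about 0.25
- spare_pedal (a joint): pedal of the other, empty holder, of exactly the same build, standing on the other side of the bench's middle (either may be left or right): 0 up, 0.35 rad fully down. Not to be pressed
- specimen_center (a point): centre of the test piece: a round steel pin 45 mm long: thick upper head 22 mm in diameter and 25 mm tall, shank 10 mm in diameter and 15 mm long, lower collar 16 mm in diameter; about 80 g. It hangs upright by its head, which stands up out of the shut jaws between the keeper bars; centre 87 mm above the bench, top at 110 mm
Mind the look-alikes: they are no part of the job. Leave any turquoise look-alike of the part that bears specimen_center alone.

How it is judged:
On the way:
1. the pedal of the loaded holder is pressed down to its stop (beyond 0.30 of 0.35 rad) and held there 0.2 s (value of joint pedal above 0.3 rad), for 0.2 s.
At the end, for the whole second after the job is handed in: The test piece lies or stands at rest in the tray of its own holder (centre within the tray, less than 48 mm above the bench), and both pedals are up (under 0.04 rad) (x of specimen_center in the frame of stand between 0.02 and 0.12 m and y of specimen_center in the frame of stand between -0.045 and 0.045 m and height (world z) of specimen_center below 0.048 m and value of joint each of pedal, spare_pedal below 0.04 rad and linear speed of specimen below 0.03 m/s); the robot touches nothing.
It fails at once if the empty holder's pedal is pressed (beyond 0.1 rad) (value of joint spare_pedal above 0.1 rad).
It fails at once if the robot touches the test piece (contact force between any of the fingers, the arm and specimen above 0.5 N).
It also fails if it takes over 32 s, if anything falls off the work surface, if the arm or the gripper's body presses on something with over 40 N, if the wrist force passes 120 N, or if a joint passes its speed limit or range.

## Working session

There is one attempt and no reset: what is moved stays moved. The work goes in short steps, Python scripts to look and compute and a tool call to move; the robot and the scene stay as the last step left them, time stands still between calls to the robot, and variables do not carry over. Pictures are saved under pics/ and viewed, at most 10 in all, crops included, and the job is handed in when it is done.

Besides the shell and the picture viewer there is one more tool, called after "Emit:" as name(argument=value, ...), one argument or row to a line, values as JSON. arm_command: Moves the arm, as the interface text tells. Shift numbers are shares of 25 cm and turn numbers shares of 180 degrees, none past 1 either way. Its arguments: {"type":"object","properties":{"commands":{"type":"array"},"claw":{"type":"number"},"grip_force":{"type":"number"}},"required":["commands"]}

```bash
mkdir -p pics
cat > h.py <<'E'
import numpy as np, cv2
from station import *
def ray(cam,uv):
    c=calibration(cam);K=np.array(c["camera_matrix"]);T=np.array(c["extrinsics"])
    d=np.linalg.inv(K)@[uv[0],uv[1],1]; s=d[:2]; r=s.copy()
    for _ in range(30): r=s/(1+c["k1"]*(r@r))
    return T[:3,3],T[:3,:3]@[r[0],r[1],1]
def atz(cam,uv,z):
    o,d=ray(cam,uv); return o+d*(z-o[2])/d[2]
def pix(cam,P):
    c=calibration(cam);K=np.array(c["camera_matrix"]);T=np.array(c["extrinsics"])
    p=T[:3,:3].T@(np.array(P)-T[:3,3]); s=p[:2]/p[2]; s=s*(1+c["k1"]*(s@s))
    return (K@[s[0],s[1],1])[:2]
E
python3 - <<'E'
from h import *
for cam in ("top","side"):
    im=grab_frame(cam); cv2.imwrite(f"pics/{cam}0.png",im[:,:,::-1])
    for q in ("stand","pedal","specimen_center"):
        print(cam,q,[(round(b["score"],2),np.round(b["rect"]).tolist()) for b in boxes_of(q,cam)][:4])
        print("  spot",[(round(b["score"],2),np.round(b["uv"],1).tolist(), atz(cam,b["uv"],{"stand":0,"pedal":.045,"specimen_center":.087}[q]).round(3).tolist()) for b in spot_point(q,cam)][:4])
s=get_state();print(s["t"],s["eef_pos"],s["ee_rot"],s["width"],s["force"])
E
```

```text
top stand [(0.95, [214.0, 181.0, 278.0, 298.0])]
  spot []
top pedal [(0.68, [231.0, 236.0, 260.0, 294.0])]Traceback (most recent call last):
  File "<stdin>", line 6, in <module>
ValueError: it knows: specimen_center, stand
```

View pics/top0.png

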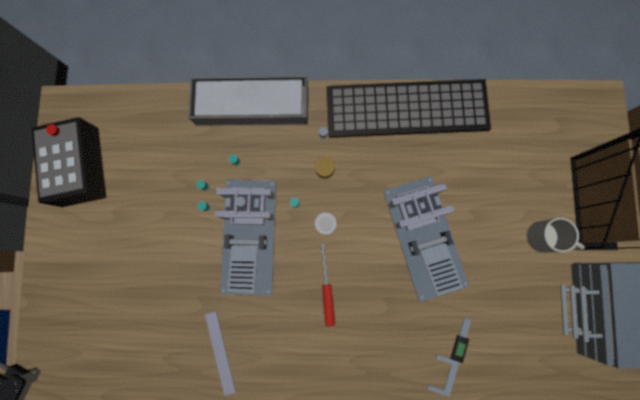

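The top view shows two holders, left at about (248,237) and right at about (427,238). Four turquoise look-alikes stand at (234,159), (202,185), (203,206) and (294,202), and a small grey thing at (323,131). I still need close crops of the jaws.

Run:
```python
from h import *
top=grab_frame("top")
for q in ("stand","specimen_center"):
    z={"stand":0,"specimen_center":.087}[q]
    print("top",q,[(round(b["score"],2),np.round(b["rect"]).tolist()) for b in boxes_of(q,"top")][:8])
    print("  spot",[(round(b["score"],2),np.round(b["uv"],1).tolist(), atz("top",b["uv"],z).round(3).tolist()) for b in spot_point(q,"top")][:8])
a=cv2.resize(top[165:310,190:300],(400,527),interpolation=cv2.INTER_CUBIC)
b=cv2.resize(top[165:310,375:485],(400,527),interpolation=cv2.INTER_CUBIC)
cv2.imwrite("pics/crop.png",np.hstack([a,b])[:,:,::-1])
side=grab_frame("side")
for q in ("stand","specimen_center"):
    z={"stand":0,"specimen_center":.087}[q]
    print("side",q,[(round(b["score"],2),np.round(b["rect"]).tolist()) for b in boxes_of(q,"side")][:8])
    print("  spot",[(round(b["score"],2),np.round(b["uv"],1).tolist(), atz("side",b["uv"],z).round(3).tolist()) for b in spot_point(q,"side")][:8])
cv2.imwrite("pics/side0.png",side[:,:,::-1])
for uv in [(248,237),(427,238),(241,265),(440,270)]: print(uv,atz("top",uv,0.03).round(3))
s=get_state();print(s["t"],s["eef_pos"],s["ee_rot"],s["width"],s["force"])
```

```text
top stand [(0.62, [213.0, 179.0, 278.0, 295.0])]
  spot [(0.8, [250.3, 234.0], [0.542, 0.195, 0.0])]
top specimen_center [(0.58, [234.0, 197.0, 246.0, 209.0]), (0.5, [228.0, 156.0, 240.0, 163.0]), (0.46, [198.0, 204.0, 212.0, 214.0])]
  spot [(0.69, [204.5, 205.9], [0.603, 0.288, 0.087]), (0.68, [240.7, 202.1], [0.612, 0.202, 0.087]), (0.67, [234.6, 159.2], [0.715, 0.22, 0.087]), (0.61, [202.7, 185.9], [0.651, 0.294, 0.087]), (0.37, [299.3, 206.5], [0.601, 0.064, 0.087])]
side stand [(0.83, [250.0, 231.0, 402.0, 342.0])]
  spot [(0.72, [321.2, 294.4], [0.546, 0.199, 0.0])]
side specimen_center [(0.67, [285.0, 250.0, 300.0, 264.0]), (0.64, [241.0, 308.0, 248.0, 328.0]), (0.53, [266.0, 312.0, 279.0, 333.0]), (0.5, [226.0, 268.0, 237.0, 283.0]), (0.49, [307.0, 229.0, 314.0, 244.0])]
  spot [(0.52, [309.9, 235.7], [0.598, 0.124, 0.087]), (0.5, [247.6, 318.2], [0.639, 0.345, 0.087]), (0.49, [274.0, 321.1], [0.591, 0.334, 0.087]), (0.46, [232.8, 279.2], [0.701, 0.276, 0.087]), (0.43, [291.3, 262.8], [0.609, 0.202, 0.087])]
(248, 237) [0.533 0.195 0.03 ]
(427, 238) [ 0.53  -0.244  0.03 ]
(241, 265) [0.464 0.21  0.03 ]
(440, 270) [ 0.453 -0.273  0.03 ]
0.7 [0.27635192 0.61579263 0.22656546] [ 3.14156639e+00 -1.59129028e-05 -4.21777398e-01] 0.08754760889206248 [ 0.34746454 -0.2410763  -0.04609372]
```

View pics/crop.png

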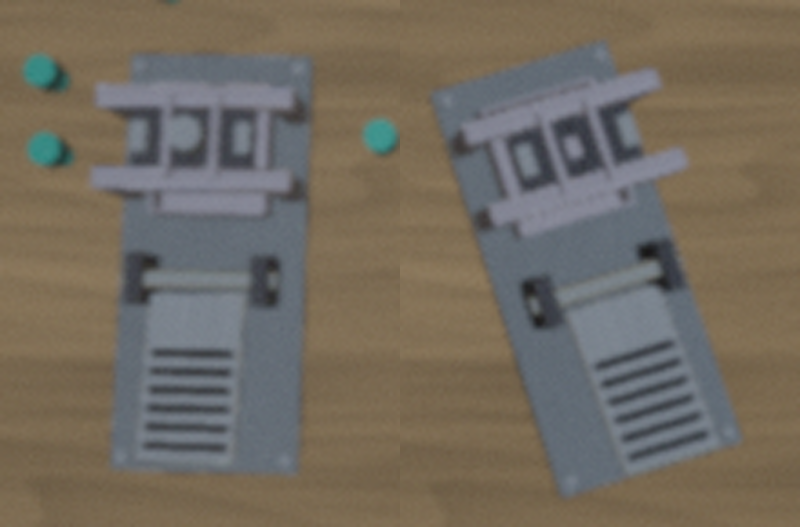

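View pics/side0.png

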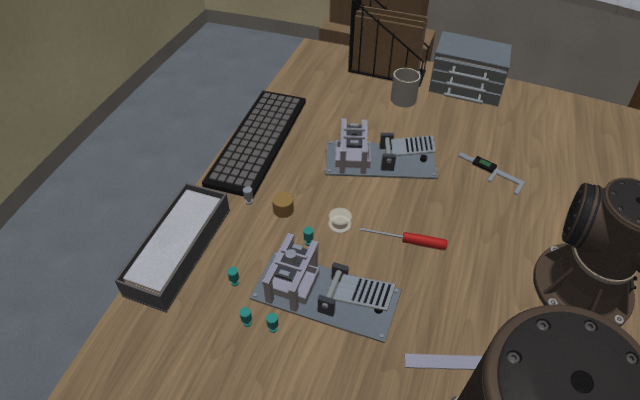

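The loaded holder is the left one. A round steel head shows in its jaws, at top (240,202) and side (291,256). The right holder's jaws show only an empty hole, at top about (418,206). The turquoise pins at (234,159), (202,185), (203,206) and (294,202) and the grey pin at (323,131) are decoys. Next I work out the pose.

Run:
```python
from h import *
f=lambda x,y:(190+x/3.636,165+y/3.636)
C=np.array([atz("top",f(*p),.008) for p in [(135,55),(312,57),(297,473),(112,468)]])
o=C.mean(0); ax=(C[0]+C[1]-C[2]-C[3])/2; print(o,np.linalg.norm(ax),np.linalg.norm(C[0]-C[1]))
y=np.arctan2(ax[1],ax[0]); 
# cross-check with pedal stripe ends & pin
spec=atz("top",(240.5,202),.11); print("spec",spec)
ped=atz("top",f(186,448),.066); print("last rib",ped)
hin=atz("top",f(198,280),.05);print("hinge",hin)
R=lambda y:np.array([[np.cos(y),-np.sin(y)],[np.sin(y),np.cos(y)]])
print("yaw",y,"local",[(R(y).T@(v-o)[:2]).round(4) for v in(spec,ped,hin)])
g=o[:2]+R(y)@[-.11,0]; print("target",g)
s=get_state();p=s["eef_pos"];w=s["ee_rot"][2]
d=np.array([*g,p[2]])-p; tx=np.array([np.cos(w),np.sin(w)]);ty=np.array([np.sin(w),-np.cos(w)])
print("tx,ty share",d[:2]@tx/.25,d[:2]@ty/.25,"yaw change",np.degrees(y-w),"twist share",-(y-w)/np.pi)
```

```text
[0.5353322  0.19735365 0.008     ] 0.2868932521688102 0.12608778703617743
spec [0.60900776 0.19706913 0.11      ]
last rib [0.41161275 0.20016291 0.066     ]
hinge [0.51981825 0.19864069 0.05      ]
yaw -0.021114704674618057 local [array([0.0737, 0.0013]), array([-0.1238,  0.0002]), array([-0.0155,  0.001 ])]
target [0.42535672 0.1996761 ]
tx,ty share 1.2251894278022943 1.2745969101504924 yaw change 22.956281334575866 twist share -0.12753489630319925
```

Emit:
arm_command(
  commands=[
    {"tx": 0.1,"ty": 0.1,"twist": -0.02},
    {"tx": 0.2,"ty": 0.2,"twist": -0.04},
    {"tx": 0.3,"ty": 0.3,"twist": -0.06},
    {"tx": 0.4,"ty": 0.4,"twist": -0.08},
    {"tx": 0.5,"ty": 0.5,"twist": -0.1},
    {"tx": 0.6,"ty": 0.6,"twist": -0.12},
    {"tx": 0.7,"ty": 0.7,"twist": -0.1275},
    {"tx": 0.8,"ty": 0.8,"twist": -0.1275},
  ],
  claw=0,
  grip_force=20,
)

```text
invalid input
```

Emit:
arm_command(
  commands=[
    {"tx": 0.1,"ty": 0.1,"tz": 0,"twist": -0.02},
    {"tx": 0.2,"ty": 0.2,"tz": 0,"twist": -0.04},
    {"tx": 0.3,"ty": 0.3,"tz": 0,"twist": -0.06},
    {"tx": 0.4,"ty": 0.4,"tz": 0,"twist": -0.08},
    {"tx": 0.5,"ty": 0.5,"tz": 0,"twist": -0.1},
    {"tx": 0.6,"ty": 0.6,"tz": 0,"twist": -0.12},
    {"tx": 0.7,"ty": 0.7,"tz": 0,"twist": -0.1275},
    {"tx": 0.8,"ty": 0.8,"tz": 0,"twist": -0.1275},
  ],
  claw=0,
  grip_force=20,
)

```text
t: 1.37
eef_pos: [0.3772, 0.3498, 0.2269]
ee_rot: [-3.141, -0.0, -0.019]
force: [0.2, 1.1, 0.8]
width: 0.0397
gripper_force: 0.0
```

Emit:
arm_command(
  commands=[
    {"tx": 0.04,"ty": 0.1,"tz": 0.0,"twist": 0},
    {"tx": 0.08,"ty": 0.2,"tz": 0.05,"twist": 0},
    {"tx": 0.12,"ty": 0.3,"tz": 0.1,"twist": 0},
    {"tx": 0.16,"ty": 0.4,"tz": 0.15,"twist": 0},
    {"tx": 0.2,"ty": 0.5,"tz": 0.2,"twist": 0},
    {"tx": 0.215,"ty": 0.6,"tz": 0.25,"twist": 0},
    {"tx": 0.215,"ty": 0.605,"tz": 0.3,"twist": 0},
    {"tx": 0.215,"ty": 0.605,"tz": 0.3,"twist": 0},
  ],
  claw=0,
)

```text
t: 2.03
eef_pos: [0.4265, 0.1969, 0.1497]
ee_rot: [3.14, 0.003, -0.024]
force: [0.7, -0.1, -0.2]
width: 0.0004
gripper_force: 0.0
```

Run:
```python
from h import *
w=grab_frame("wrist"); s=get_state(); p=s["eef_pos"]; print(p,s["ee_rot"],s["width"])
w=w[:,:,::-1].copy()
o=np.array([.538,.1975]);y=-.021
ex=np.array([np.cos(y),np.sin(y)]);ey=np.array([-ex[1],ex[0]])
for x,yy,z in [(-.11,0,.064),(-.138,.032,.066),(-.138,-.032,.066),(-.145,.065,.008),(-.145,-.065,.008),(.07,0,.11)]:
    uv=pix("wrist",[*(o+x*ex+yy*ey),z]); print(x,yy,uv.round()); 
    cv2.circle(w,tuple(int(v) for v in uv),4,(0,0,255),1)
cv2.imwrite("pics/w1.png",w)
```

```text
[0.4272035  0.19813069 0.15103269] [ 3.14033053e+00  1.09166730e-03 -2.26000162e-02] 0.0002680698806182062
-0.11 0 [315. 206.]
-0.138 0.032 [277. 238.]
-0.138 -0.032 [352. 238.]
-0.145 0.065 [252. 224.]
-0.145 -0.065 [378. 224.]
0.07 0 [313. -88.]
```

View pics/w1.png

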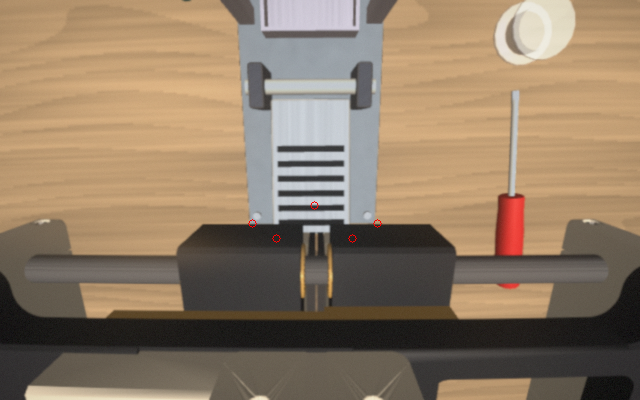

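The wrist view shows the shut fingertips at (315,230), over the pedal's ribbed end. The pedal's centre line is near column 312, so the tool is aligned. I'm pressing now.

Emit:
arm_command(
  commands=[
    {"tx": 0,"ty": 0,"tz": 0.1,"twist": 0},
    {"tx": 0,"ty": 0,"tz": 0.2,"twist": 0},
    {"tx": 0,"ty": 0,"tz": 0.28,"twist": 0},
    {"tx": 0,"ty": 0,"tz": 0.32,"twist": 0},
    {"tx": 0,"ty": 0,"tz": 0.36,"twist": 0},
    {"tx": 0,"ty": 0,"tz": 0.4,"twist": 0},
    {"tx": 0,"ty": 0,"tz": 0.43,"twist": 0},
    {"tx": 0,"ty": 0,"tz": 0.44,"twist": 0},
  ],
  claw=0,
)

```text
t: 2.75
eef_pos: [0.4274, 0.2002, 0.0418]
ee_rot: [3.141, 0.0, -0.02]
force: [-5.4, -1.2, 9.3]
width: 0.0004
gripper_force: 4.9
```

Emit:
arm_command(
  commands=[
    {"tx": 0,"ty": 0,"tz": 0.01,"twist": 0},
    {"tx": 0,"ty": 0,"tz": 0.018,"twist": 0},
    {"tx": 0,"ty": 0,"tz": 0.024,"twist": 0},
    {"tx": 0,"ty": 0,"tz": 0.028,"twist": 0},
    {"tx": 0,"ty": 0,"tz": 0.032,"twist": 0},
    {"tx": 0,"ty": 0,"tz": 0.034,"twist": 0},
    {"tx": 0,"ty": 0,"tz": 0.036,"twist": 0},
    {"tx": 0,"ty": 0,"tz": 0.036,"twist": 0},
  ],
  claw=0,
)

```text
t: 3.42
eef_pos: [0.428, 0.2004, 0.0341]
ee_rot: [-3.141, -0.001, -0.019]
force: [-3.7, -2.5, 11.0]
width: 0.0003
gripper_force: 5.6
```

Emit:
arm_command(
  commands=[
    {"tx": 0,"ty": 0,"tz": 0.004,"twist": 0},
    {"tx": 0,"ty": 0,"tz": 0.008,"twist": 0},
    {"tx": 0,"ty": 0,"tz": 0.01,"twist": 0},
    {"tx": 0,"ty": 0,"tz": 0.01,"twist": 0},
    {"tx": 0,"ty": 0,"tz": 0.01,"twist": 0},
    {"tx": 0,"ty": 0,"tz": 0.01,"twist": 0},
    {"tx": 0,"ty": 0,"tz": 0.01,"twist": 0},
    {"tx": 0,"ty": 0,"tz": 0.01,"twist": 0},
  ],
  claw=0,
)

```text
t: 4.08
eef_pos: [0.4282, 0.2004, 0.0324]
ee_rot: [-3.141, -0.002, -0.019]
force: [-5.3, -3.4, 19.5]
width: 0.0009
gripper_force: 10.4
```

Run:
```python
from h import *
im=grab_frame("side"); s=get_state(); print(s["t"],s["eef_pos"],s["force"])
cv2.imwrite("pics/s1.png",cv2.resize(im[200:360,220:440],(800,582),interpolation=cv2.INTER_CUBIC)[:,:,::-1])
```

```text
4.1333 [0.42822361 0.20037143 0.03235131] [-4.97696471 -3.34675082 19.40021225]
```

View pics/s1.png

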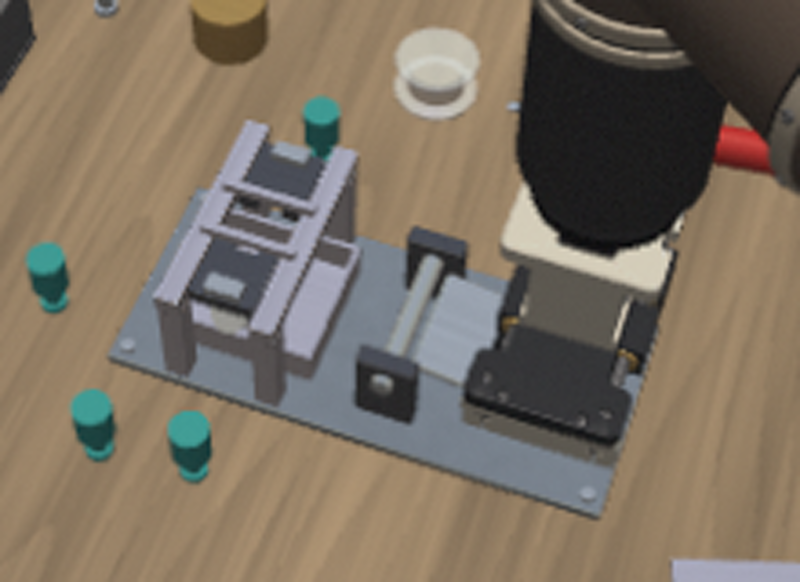

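The crop shows the jaws slid apart and the head no longer standing at crop (255,200). The force has climbed to 19 N, past the 11 N expected at the stop, so the pedal is on its stop. I'm lifting off, straight up.

Emit:
arm_command(
  commands=[
    {"tx": 0,"ty": 0,"tz": -0.02,"twist": 0},
    {"tx": 0,"ty": 0,"tz": -0.05,"twist": 0},
    {"tx": 0,"ty": 0,"tz": -0.09,"twist": 0},
    {"tx": 0,"ty": 0,"tz": -0.14,"twist": 0},
    {"tx": 0,"ty": 0,"tz": -0.2,"twist": 0},
    {"tx": 0,"ty": 0,"tz": -0.3,"twist": 0},
    {"tx": 0,"ty": 0,"tz": -0.4,"twist": 0},
    {"tx": 0,"ty": 0,"tz": -0.5,"twist": 0},
  ],
)

```text
t: 4.8
eef_pos: [0.4278, 0.2003, 0.1574]
ee_rot: [-3.141, -0.001, -0.02]
force: [0.2, 0.4, 0.4]
width: 0.0002
gripper_force: 0.0
```

Emit:
arm_command(
  commands=[
    {"tx": 0,"ty": -0.05,"tz": -0.1,"twist": 0},
    {"tx": 0,"ty": -0.1,"tz": -0.2,"twist": 0},
    {"tx": 0,"ty": -0.2,"tz": -0.3,"twist": 0},
    {"tx": 0,"ty": -0.3,"tz": -0.3,"twist": 0},
    {"tx": 0,"ty": -0.4,"tz": -0.3,"twist": 0},
    {"tx": 0,"ty": -0.5,"tz": -0.3,"twist": 0},
    {"tx": 0,"ty": -0.6,"tz": -0.3,"twist": 0},
    {"tx": 0,"ty": -0.6,"tz": -0.3,"twist": 0},
  ],
)

```text
t: 5.47
eef_pos: [0.4309, 0.3539, 0.2309]
ee_rot: [-3.14, -0.002, -0.018]
force: [-0.4, 0.5, 0.2]
width: 0.0006
gripper_force: 0.0
```

Run:
```python
from h import *
im=grab_frame("top"); s=get_state(); print(s["t"],s["eef_pos"],s["force"])
sd=grab_frame("side")
a=cv2.resize(im[165:310,190:300],(400,527),interpolation=cv2.INTER_CUBIC)
b=cv2.resize(sd[215:350,240:342],(400,527),interpolation=cv2.INTER_CUBIC)
cv2.imwrite("pics/t2.png",np.hstack([a,b])[:,:,::-1])
```

```text
5.5167 [0.43051731 0.35210366 0.23069814] [ 0.17827752 -0.46380053 -0.94779897]
```

View pics/t2.png

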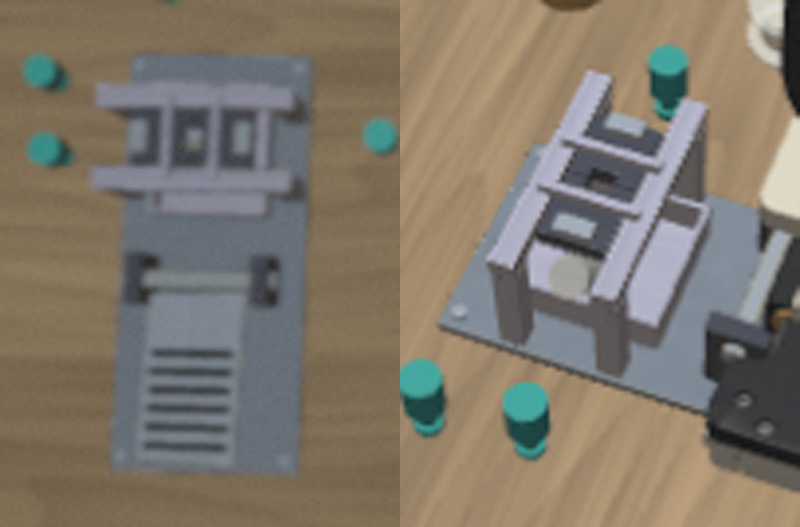

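The crop shows the jaws shut and empty at (195,138) and the pedal back up. The pin's round end lies inside the tray at (570,275). The arm is clear, so I'm handing in.

```bash
python3 -c "from station import *; print(job_done())"
```

```text
the job is handed in; nothing more can be done
None
```

I pressed the left (loaded) holder's pedal to its stop, the test piece dropped into its tray, and the pedal came back up; the other holder was not touched, and the job is handed in (no verdict was returned).

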